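# Fill and tug-check a reagent rack

## Task

Get the reagent rack ready for its run. Go along the bays one by one, starting at the end with the carrying handle: if the bay is empty, put one of the spare cartridges from the bench in it and press it down until it latches, then give the bay's cartridge a firm upward tug; if it lifts, press it home and tug it again until it holds before going on to the next bay. In the end all four cartridges must be latched fully home and let go, with the other spare and everything else on the bench left standing where it was.

Things in the scene. Friction and masses are not known exactly. Their poses are not given: they have to be found in the camera images.
- rack: grey reagent rack fixed to the bench, 86 mm (x) by 206 mm (y), four bays in a row along y, 46 mm apart. Origin: centre of its underside. -x is its front, with the catches; +y is the end with the steel carrying handle (flat bow, out to 136 mm from the origin, 35 mm high). Nothing of the rack stands higher than 48 mm above the bench; the walls slope inwards at the top as lead-ins
- bay1 (a point): the origin of a cartridge fully home in bay 1 (the bay at the handle end): middle of the bay's floor, 12 mm above the bench; axes as the rack's. A bay is 46 by 32 mm inside (a cartridge 44 by 30), with lead-ins from 47 down to 40 mm above the bench. The front wall is slotted for the cartridge's rib, so a cartridge goes in only with its front (-x) to the rack's front (-x)
- bay2 (a point): same for bay 2
- bay3 (a point): same for bay 3
- bay4 (a point): same for bay 4, the last, farthest from the handle
- catch1: sprung steel catch of bay 1, in the slot of the bay's front wall. Origin: lower edge of its nose, at rest 24 mm in front of the bay's middle and 21 mm above the bay's floor. The rib of a cartridge going down pushes it back (up to 8 mm, towards the rack's -x, 2 to 4 N of spring); it snaps out over the rib when the cartridge is home
- catch2: same for bay 2. Pressing a cartridge down past its catch takes about 5 to 15 N, up to 25 N if it is askew. One not pressed home stays perched with its rib on the nose, its front about 10 mm too high, leaning back about 6 degrees, and lifts out freely
- catch3: same for bay 3. A latched cartridge rises about 1 mm when tugged and then holds against any firm pull (10 to 20 N is a good tug)
- catch4: same for bay 4
- cart_a: reagent cartridge standing in one of the bays at the start, latched or not: upright white plastic box 44 mm (x) by 30 mm (y) by 80 mm high, 0.12 to 0.26 kg, with a grey cap on top (25 mm across, 12 mm high, set 6 mm towards -x). Origin: centre of the underside. Its front is the 30 mm wide face at -x, with a small cross rib (16 mm wide, 5 mm proud, 18 mm above the underside)
- cart_b: same cartridge as cart_a, in another bay, latched or not. Both 30 mm wide faces (44 mm apart) are bare from 21 mm above the underside up: in the rack, only these can be gripped, above the rack's walls
- cart_c: same cartridge as cart_a, in another bay, latched or not
- spare_a: spare cartridge, same as cart_a, standing upright on the bench among other things, its front turned up to 95 degrees either way from facing the robot's side (-x)
- spare_b: spare cartridge, same as cart_a, standing upright on the bench among other things, its front turned up to 95 degrees either way from facing the robot's side (-x)
- square_bottle: bystander: square plastic bottle, 48 by 48 by 88 mm, round cap in the middle, no rib: not a cartridge; origin at the centre of its underside
- amber_bottle: bystander: round amber bottle, 50 mm across, 100 mm high; origin at the centre of its underside
- beaker: bystander: clear beaker, 58 mm across, 72 mm high; origin at the centre of its underside
- sample_jar: bystander: glass jar with a green lid, 56 mm across, 62 mm high; origin at the centre of its underside
- dropper_bottle: bystander: small amber bottle, 32 mm across, 75 mm high, behind the rack; origin at the centre of its underside
- spatula: bystander: flat steel laboratory spatula, 172 mm long (own x), 6 mm high, lying in front of the rack; origin under its middle
- wash_bottle: bystander: white wash bottle, 68 mm across, 162 mm high with its bent spout; origin at the centre of its underside

How it is judged:
On the way, in this order (a step that is already met when the one before it is completed fails the run):
1. the cartridge in the first bay (handle end), fully home, is tugged upwards by the gripper and its catch holds it (over 4 N on the catch) (((distance between cart_a and bay1 below 0.003 m and contact force between cart_a and catch1 above 4 N and contact force between the fingers and cart_a above 1 N and x of catch1 in the frame of rack above -0.025 m) or (distance between cart_b and bay1 below 0.003 m and contact force between cart_b and catch1 above 4 N and contact force between the fingers and cart_b above 1 N and x of catch1 in the frame of rack above -0.025 m) or (distance between cart_c and bay1 below 0.003 m and contact force between cart_c and catch1 above 4 N and contact force between the fingers and cart_c above 1 N and x of catch1 in the frame of rack above -0.025 m) or (distance between spare_a and bay1 below 0.003 m and contact force between spare_a and catch1 above 4 N and contact force between the fingers and spare_a above 1 N and x of catch1 in the frame of rack above -0.025 m) or (distance between spare_b and bay1 below 0.003 m and contact force between spare_b and catch1 above 4 N and contact force between the fingers and spare_b above 1 N and x of catch1 in the frame of rack above -0.025 m))), for 0.03 s.
2. the cartridge in the second bay, fully home, is tugged upwards by the gripper and its catch holds it (over 4 N on the catch) (((distance between cart_a and bay2 below 0.003 m and contact force between cart_a and catch2 above 4 N and contact force between the fingers and cart_a above 1 N and x of catch2 in the frame of rack above -0.025 m) or (distance between cart_b and bay2 below 0.003 m and contact force between cart_b and catch2 above 4 N and contact force between the fingers and cart_b above 1 N and x of catch2 in the frame of rack above -0.025 m) or (distance between cart_c and bay2 below 0.003 m and contact force between cart_c and catch2 above 4 N and contact force between the fingers and cart_c above 1 N and x of catch2 in the frame of rack above -0.025 m) or (distance between spare_a and bay2 below 0.003 m and contact force between spare_a and catch2 above 4 N and contact force between the fingers and spare_a above 1 N and x of catch2 in the frame of rack above -0.025 m) or (distance between spare_b and bay2 below 0.003 m and contact force between spare_b and catch2 above 4 N and contact force between the fingers and spare_b above 1 N and x of catch2 in the frame of rack above -0.025 m))), for 0.03 s.
3. the cartridge in the third bay, fully home, is tugged upwards by the gripper and its catch holds it (over 4 N on the catch) (((distance between cart_a and bay3 below 0.003 m and contact force between cart_a and catch3 above 4 N and contact force between the fingers and cart_a above 1 N and x of catch3 in the frame of rack above -0.025 m) or (distance between cart_b and bay3 below 0.003 m and contact force between cart_b and catch3 above 4 N and contact force between the fingers and cart_b above 1 N and x of catch3 in the frame of rack above -0.025 m) or (distance between cart_c and bay3 below 0.003 m and contact force between cart_c and catch3 above 4 N and contact force between the fingers and cart_c above 1 N and x of catch3 in the frame of rack above -0.025 m) or (distance between spare_a and bay3 below 0.003 m and contact force between spare_a and catch3 above 4 N and contact force between the fingers and spare_a above 1 N and x of catch3 in the frame of rack above -0.025 m) or (distance between spare_b and bay3 below 0.003 m and contact force between spare_b and catch3 above 4 N and contact force between the fingers and spare_b above 1 N and x of catch3 in the frame of rack above -0.025 m))), for 0.03 s.
4. the cartridge in the fourth bay, fully home, is tugged upwards by the gripper and its catch holds it (over 4 N on the catch) (((distance between cart_a and bay4 below 0.003 m and contact force between cart_a and catch4 above 4 N and contact force between the fingers and cart_a above 1 N and x of catch4 in the frame of rack above -0.025 m) or (distance between cart_b and bay4 below 0.003 m and contact force between cart_b and catch4 above 4 N and contact force between the fingers and cart_b above 1 N and x of catch4 in the frame of rack above -0.025 m) or (distance between cart_c and bay4 below 0.003 m and contact force between cart_c and catch4 above 4 N and contact force between the fingers and cart_c above 1 N and x of catch4 in the frame of rack above -0.025 m) or (distance between spare_a and bay4 below 0.003 m and contact force between spare_a and catch4 above 4 N and contact force between the fingers and spare_a above 1 N and x of catch4 in the frame of rack above -0.025 m) or (distance between spare_b and bay4 below 0.003 m and contact force between spare_b and catch4 above 4 N and contact force between the fingers and spare_b above 1 N and x of catch4 in the frame of rack above -0.025 m))), for 0.03 s.
At the end, for the whole second after the job is handed in: Every bay holds a cartridge that is fully home (origin within 3 mm of the bay's), upright, front to the catch and at rest; the spare that was not needed stands upright within 30 mm of where it was ((distance between cart_a and bay1 below 0.003 m or distance between cart_a and bay2 below 0.003 m or distance between cart_a and bay3 below 0.003 m or distance between cart_a and bay4 below 0.003 m) and angle between each of cart_a, cart_b, cart_c's own z axis and vertical below 0.08 rad and angle between the x axis of each of cart_a, cart_b, cart_c and the x axis of rack, either way round below 0.1 rad and linear speed of each of cart_a, cart_b, cart_c below 0.02 m/s and (distance between cart_b and bay1 below 0.003 m or distance between cart_b and bay2 below 0.003 m or distance between cart_b and bay3 below 0.003 m or distance between cart_b and bay4 below 0.003 m) and (distance between cart_c and bay1 below 0.003 m or distance between cart_c and bay2 below 0.003 m or distance between cart_c and bay3 below 0.003 m or distance between cart_c and bay4 below 0.003 m) and ((((distance between spare_a and bay1 below 0.003 m or distance between spare_a and bay2 below 0.003 m or distance between spare_a and bay3 below 0.003 m or distance between spare_a and bay4 below 0.003 m) and angle between spare_a's own z axis and vertical below 0.08 rad and angle between the x axis of spare_a and the x axis of rack, either way round below 0.1 rad and linear speed of spare_a below 0.02 m/s) and (distance of spare_b from where it was at the start of the episode below 0.03 m and angle between spare_b's own z axis and vertical below 0.1 rad)) or (((distance between spare_b and bay1 below 0.003 m or distance between spare_b and bay2 below 0.003 m or distance between spare_b and bay3 below 0.003 m or distance between spare_b and bay4 below 0.003 m) and angle between spare_b's own z axis and vertical below 0.08 rad and angle between the x axis of spare_b and the x axis of rack, either way round below 0.1 rad and linear speed of spare_b below 0.02 m/s) and (distance of spare_a from where it was at the start of the episode below 0.03 m and angle between spare_a's own z axis and vertical below 0.1 rad)))); the robot touches nothing.
It fails at once if a bottle, jar, beaker or the spatula on the bench is shifted by more than 30 mm (distance of any of square_bottle, amber_bottle, beaker, sample_jar, dropper_bottle, spatula, wash_bottle from where it was at the start of the episode above 0.03 m).
It fails at once if a bottle, jar or beaker is tipped by more than 25 degrees (angle between any of square_bottle, amber_bottle, beaker, sample_jar, dropper_bottle, wash_bottle's own z axis and vertical above 0.44 rad).
It also fails if it takes over 61 s, if anything falls off the work surface, if the arm or the gripper's body presses on something with over 40 N, if the wrist force passes 120 N, or if a joint passes its speed limit or range.

## Robot

A 7-joint arm with a two-finger parallel gripper is mounted at the origin on the work surface. World frame = base frame: x ahead of the robot, y to its left, z up, the work surface at z = 0. Lengths are in m, angles in rad, forces in N, time in s.
With the tool pointing down it reaches from about 0.4 to 0.875 m from the base axis. Payload 4.4 kg.
Tool frame: the origin (TCP) lies on the mounting face of the last link; the fingertips stand 173 mm ahead of it and the grasp point (between the pads) lies 155 mm ahead of it; z points along the fingers, y is the direction in which the jaws open and shut (so a half turn about z gives the same grasp; the last joint's range is limited). The gripper opens to 85 mm and grips with 20 to 120 N. Pads are 22 mm wide; open, the fingers measure 114 mm over their backs; the gripper's body (76 mm by 85 mm) begins 54 mm behind the grasp point. The pads swing forward as they close: fully open they stand 13 mm farther back than shut.
Start: joints at [1.206, 0.628, 0.038, 1.517, -0.027, 0.996, -0.02], TCP at [0.191, -0.621, 0.405] pointing down, gripper open.
Joint ranges: [-3.06, 3.06], [-0.37, 2.12], [-1.25, 1.32], [0.18, 2.47], [-1.1, 4.24], [0.23, 1.98], [-2.94, 2.94]. Speed limits (rad/s): [2.57, 2.57, 3.14, 3.14, 3.14, 3.14, 3.14].

## Interface

Orientations are given as a unit quaternion [w, x, y, z].
In Python, from rig import status, get_image, sign_off, find_in, mark_of gives the robot as it stands. The module is installed in compiled form; this text tells all that it offers.
- The arm moves only by the tool drive_tool, never from a script. Its argument "series" is a list of rows, each an object with "gripper": the gripper's target within -1 to 1 (shut at 1, half-way at 0, fully open at -1); "linear": the shift along the world's x, y, z in mm, a list of three; "turn": the turn about the world's z in rad. A call has 1 to 20 rows; each row shifts and turns the commanded pose from where the row before left it; what a row does not reach is not made up. A row lasts 1/10 s, in which the tool goes at most 50 mm and 8.59 degrees, less where a joint would pass 70% of its speed; a pose out of reach is approached as far as the arm can. A call with a gripper value outside its range is refused whole. The fingers move at their own pace and stop on an object; the grip force is fixed at half the most. Time passes only in rows, so rows that do not move let the fingers close. It gives the time, the measured TCP pose, the force and the opening at its end, in the units of the state.
- status.state(): the state, without advancing time (a new reading comes with each control period).
- get_image(name): name is "scene" or "top"; returns a dict with "color" (420x560x3 uint8, red, green, blue), "mtx" (3x3 intrinsics, pixels), "k1" (the pictures are not rectified: a ray, as slopes to the right and down, at radius r is drawn at 1 + k1 r^2 times it, then the intrinsics apply), "R" (3x3) and "t" (3): a world point X has camera coordinates R X + t. Camera axes: x right, y down, z forward; pixel columns grow to the right and rows downward; lengths in m; the calibration is good to about 2 mm. A picture is of the moment at which its call begins. There is no depth.
- sign_off(): hands the job in, once; it reports no verdict.
Trained networks look in a picture, given as the dict that the camera call returned (one of the last four; its "shot" number tells which), for a name from the list of things; names that differ only in an ending like _2 or _b are one class to them, and where a whole thing is asked for, a point or a joint stands for the part that bears it (a point fixed in the world has none). Each returns a list of dicts, best first, with "confidence" (0 to 1); they miss things now and then, are a little off and sometimes report something else, mostly with a low value. They report only what shows in the picture. A call takes as long as a camera call.
- find_in(picture, thing): "xy" ([column, row] as shares, 0 to 1, of the picture: columns of its width, rows of its height, amid what is visible of it).
- mark_of(picture, thing): "xy" ([column, row] as shares, 0 to 1, of the picture: columns of its width, rows of its height: a listed point, or the origin of a listed thing).
The state is a dict: "time": time; "joint_pos": joint angles; "joint_velocities": joint speeds; "tau": joint torques, N m; "eef_pos": TCP position; "tool_rot": TCP orientation; "ft_force": force on the tool from outside, world axes, zero at the start; "ft_torque": the same for the moment, N m; "grip_width": finger opening in m.
Only numpy, scipy, OpenCV 4.12 (cv2) and the standard library are available. Lean on these libraries where they do the work, as an engineer would, in place of code of your own. Each camera call takes 0.05 s, during which the arm holds its last target. There are 200 camera calls.

## Working session

There is one attempt and no reset: what is moved stays moved. The work goes in short steps, Python scripts to look and compute and a tool call to move; the robot and the scene stay as the last step left them, time stands still between calls to the robot, and variables do not carry over. Pictures are saved under pics/ and viewed, about 8 in all and at most 12, crops included, and the job is handed in when it is done.

Besides the shell and the picture viewer there is one more tool, called after "Call:" as name(argument=value, ...) on one line, values as JSON. drive_tool: Moves the arm, as the interface text tells. Its arguments: {"type":"object","properties":{"series":{"type":"array","items":{"type":"object","properties":{"gripper":{"type":"number"},"linear":{"type":"array","items":{"type":"number"}},"turn":{"type":"number"}}}}},"required":["series"]}

```bash
mkdir -p pics
cat > h.py <<'E'
import numpy as np, cv2
from rig import status, get_image, sign_off, find_in, mark_of
def ray(p,uv):
    K=np.array(p["mtx"]);R=np.array(p["R"]);t=np.array(p["t"])
    a=(np.array(uv,float)-K[:2,2])/[K[0,0],K[1,1]]
    s=a.copy()
    for _ in range(30): s=a/(1+p["k1"]*(s@s))
    return -R.T@t, R.T@np.r_[s,1]
def at(p,uv,z):
    o,d=ray(p,uv); return o+d*(z-o[2])/d[2]
def proj(p,X):
    K=np.array(p["mtx"]);c=np.array(p["R"])@X+np.array(p["t"]);s=c[:2]/c[2]
    s=s*(1+p["k1"]*(s@s)); return K[:2,:2]@s+K[:2,2]
def px(xy): return np.array(xy)*[560,420]
def save(p,n,crop=None,k=1):
    im=cv2.cvtColor(p["color"],cv2.COLOR_RGB2BGR)
    if crop: a,b,c,d=crop; im=im[b:d,a:c]
    cv2.imwrite("pics/"+n,cv2.resize(im,None,fx=k,fy=k,interpolation=cv2.INTER_CUBIC))
E
python3 - <<'E'
from h import *
print({k:np.round(v,3).tolist() for k,v in status.state().items()})
for n in("scene","top"):
    p=get_image(n); save(p,n+"0.png",k=1.4)
    print(n,np.round(-np.array(p["R"]).T@p["t"],3),p["mtx"],p["k1"])
    for th in "rack bay1 bay2 bay3 bay4 catch1 catch4 cart_a spare_a square_bottle amber_bottle beaker sample_jar dropper_bottle spatula wash_bottle".split():
        z={"rack":0}.get(th,.012 if th[:3]=="bay" else .033 if "catch" in th else .012 if th=="cart_a" else 0)
        print(th,[(np.round(px(d["xy"])).astype(int).tolist(),round(d["confidence"],2),np.round(at(p,px(d["xy"]),z)[:2],3).tolist()) for d in mark_of(p,th)[:6]])
E
```

```text
{'time': 0.0, 'joint_pos': [1.206, 0.629, 0.038, 1.518, -0.027, 0.996, -0.02], 'joint_velocities': [0.0, -0.0, -0.0, 0.001, 0.001, -0.0, 0.001], 'tau': [-0.001, -56.341, 1.226, -19.345, 0.011, 0.01, -0.0], 'eef_pos': [0.191, -0.621, 0.404], 'tool_rot': [-0.001, 0.989, 0.149, -0.0], 'ft_force': [0.618, 0.813, 0.427], 'ft_torque': [-0.005, -0.048, 0.049], 'grip_width': 0.086}
scene [ 1.195 -0.051  0.904] [[467.40445048   0.         283.63640481]
 [  0.         467.40445048 219.08409946]
 [  0.           0.           1.        ]] 0.002005057339175751
rack [([289, 236], 0.95, [0.561, 0.117]), ([300, 269], 0.51, [0.655, 0.116])]
bay1 [([315, 233], 0.91, [0.577, 0.176]), ([296, 234], 0.91, [0.566, 0.132]), ([260, 240], 0.73, [0.562, 0.046]), ([275, 238], 0.69, [0.565, 0.08])]
bay2 [([315, 233], 0.91, [0.577, 0.176]), ([296, 234], 0.91, [0.566, 0.132]), ([260, 240], 0.73, [0.562, 0.046]), ([275, 238], 0.69, [0.565, 0.08])]
bay3 [([315, 233], 0.91, [0.577, 0.176]), ([296, 234], 0.91, [0.566, 0.132]), ([260, 240], 0.73, [0.562, 0.046]), ([275, 238], 0.69, [0.565, 0.08])]
bay4 [([315, 233], 0.
[... 2349 characters left out ...]
2], 0.53, [0.567, 0.132]), ([307, 214], 0.34, [0.531, 0.04])]
spare_a [([380, 215], 0.75, [0.527, -0.163]), ([428, 256], 0.58, [0.409, -0.289])]
square_bottle []
amber_bottle [([421, 177], 0.61, [0.63, -0.284])]
beaker [([427, 215], 0.64, [0.524, -0.292]), ([257, 198], 0.54, [0.581, 0.179]), ([283, 204], 0.24, [0.562, 0.106])]
sample_jar [([379, 179], 0.62, [0.629, -0.166]), ([427, 213], 0.34, [0.53, -0.293]), ([305, 210], 0.21, [0.546, 0.044])]
dropper_bottle [([278, 167], 0.47, [0.67, 0.118])]
spatula [([278, 240], 0.49, [0.463, 0.123]), ([260, 202], 0.48, [0.57, 0.169]), ([271, 210], 0.25, [0.548, 0.14])]
wash_bottle [([147, 217], 0.56, [0.536, 0.489]), ([288, 205], 0.49, [0.561, 0.093])]
```

Run:
```python
from h import *
for n,c1,c2 in(("scene",(225,150,355,300),(80,160,220,320)),("top",(225,150,335,250),(350,150,460,290))):
    p=get_image(n)
    im=cv2.cvtColor(p["color"],cv2.COLOR_RGB2BGR)
    A=[cv2.resize(im[b:d,a:c],(400,int(400*(d-b)/(c-a))),interpolation=cv2.INTER_CUBIC) for a,b,c,d in(c1,c2)]
    h=max(x.shape[0] for x in A); A=[cv2.copyMakeBorder(x,0,h-x.shape[0],0,0,cv2.BORDER_CONSTANT) for x in A]
    cv2.imwrite(f"pics/{n}1.png",np.hstack(A)); print(h)
```

```text
461
509
```

View pics/scene1.png

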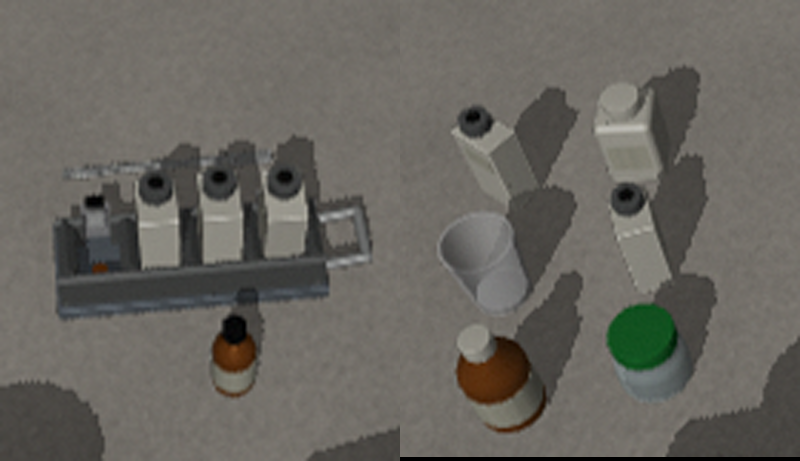

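View pics/top1.png

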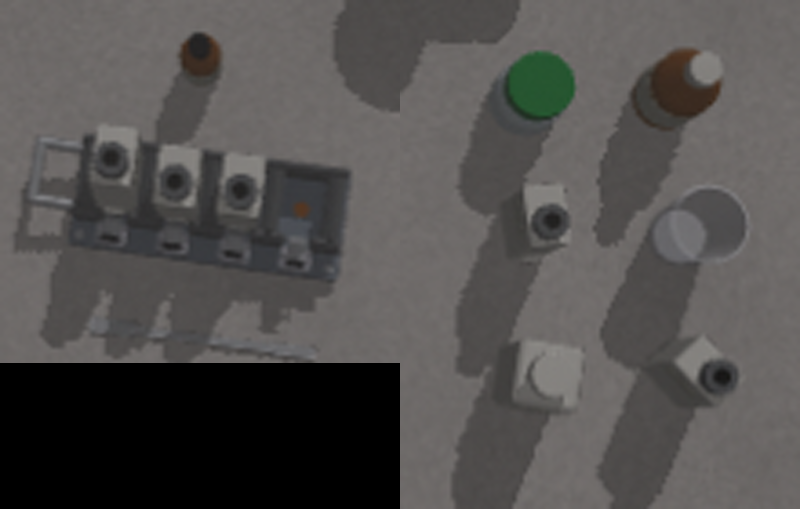

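```bash
cat >> h.py <<'E'
def holes(p,guess,r=6,thr=25):
    g=cv2.cvtColor(p["color"],cv2.COLOR_RGB2GRAY).astype(float); out=[]
    for u,v in guess:
        for _ in range(4):
            yy,xx=np.mgrid[0:420,0:560]
            m=(abs(xx-u)<=r)&(abs(yy-v)<=r); lo=g[m].min()
            w=m*np.clip(lo+thr-g,0,None); u,v=(w*xx).sum()/w.sum(),(w*yy).sum()/w.sum()
        out.append((u,v))
    return out
def tri(ps,uvs):
    A=[];b=[]
    for p,uv in zip(ps,uvs):
        o,d=ray(p,uv); d/=np.linalg.norm(d); P=np.eye(3)-np.outer(d,d); A.append(P);b.append(P@o)
    X=np.linalg.lstsq(np.vstack(A),np.hstack(b),rcond=None)[0]
    return X,[np.linalg.norm(a@X-c) for a,c in zip(A,b)]
S0=[(317.5,206),(296,207),(275.6,208),(104.6,201),(159.5,228)]
T0=[(255.8,193.5),(273.1,199.8),(291,202.3),(438,253.5),(391,210.5)]
E
python3 - <<'E'
from h import *
ps=[get_image("scene"),get_image("top")]
print(status.state()["time"])
s=holes(ps[0],S0);t=holes(ps[1],T0)
for n,a,b in zip(["1","2","3","sA","sB"],s,t):
    X,e=tri(ps,[a,b]); print(n,np.round(a,1),np.round(b,1),np.round(X,4),np.round(e,4))
ims=[]
for p,(u,v) in[(ps[1],b) for b in t]+[(ps[0],a) for a in s]:
    im=cv2.cvtColor(p["color"],cv2.COLOR_RGB2BGR); u,v=int(u),int(v)
    c=im[v-20:v+28,u-20:u+20]; ims.append(cv2.resize(c,(160,192),interpolation=cv2.INTER_NEAREST))
cv2.imwrite("pics/caps.png",np.vstack([np.hstack(ims[:5]),np.hstack(ims[5:])]))
# rack front edge etc
E
```

```text
1.9
1 [317.2 207. ] [255.  193.5] [0.5762 0.176  0.1082] [0.001 0.001]
2 [295.8 207.1] [272.5 199.5] [0.5604 0.1318 0.1037] [0.0007 0.0007]
3 [275.3 209. ] [290.6 202. ] [0.5528 0.0865 0.103 ] [0.001 0.001]
sA [105.6 200.6] [437.7 253.3] [ 0.4147 -0.2815  0.0899] [0.001 0.001]
sB [158.7 227.8] [391.3 210.4] [ 0.5267 -0.1702  0.0905] [0.0008 0.0008]
```

View pics/caps.png

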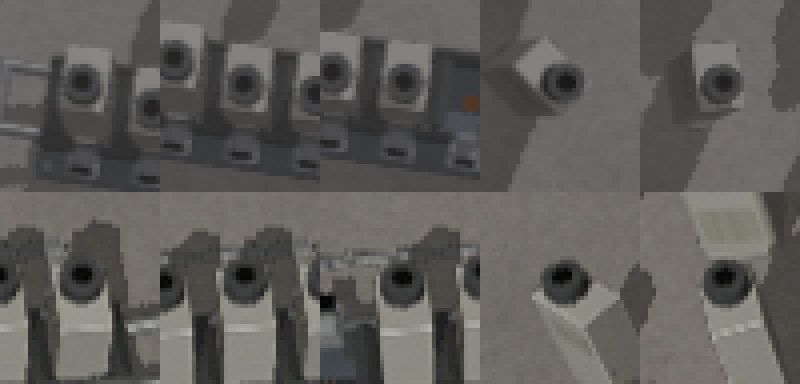

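```bash
cat > fit.py <<'E'
from h import *
from scipy.ndimage import map_coordinates, gaussian_filter
ps=[get_image("scene"),get_image("top")]
G=[gaussian_filter(cv2.cvtColor(p["color"],cv2.COLOR_RGB2GRAY).astype(float),.7) for p in ps]
def seg(p,g,A,B):
    q=np.array([proj(p,A+(B-A)*s) for s in np.linspace(.05,.95,12)]); d=q[-1]-q[0]; n=np.array([-d[1],d[0]])/np.hypot(*d)
    f=lambda k: map_coordinates(g,[(q+n*k)[:,1],(q+n*k)[:,0]],order=1)
    return abs((f(1.)-f(-1.)).mean())*np.hypot(*d)
def rect(c,psi,hx,hy,z):
    e=np.array([np.cos(psi),np.sin(psi),0]);f=np.array([-e[1],e[0],0]);c=np.r_[c[:2],z]
    return [c+a*hx*e+b*hy*f for a,b in((1,1),(1,-1),(-1,-1),(-1,1))]
def fit(cap,z0,psis):
    best=[]
    for psi in psis:
        for dx in np.arange(-.003,.0031,.001):
            for dy in np.arange(-.003,.0031,.001):
                c=np.array(cap[:2])+[dx,dy]+.006*np.array([np.cos(psi),np.sin(psi)])
                t=rect(c,psi,.022,.015,z0+.08)
                s=sum(seg(p,g,t[i],t[(i+1)%4]) for p,g in zip(ps,G) for i in range(4))
                best.append((s,psi,*c))
    best.sort(reverse=True); return np.round(best[:4],3).tolist()
sA=fit((.4147,-.2815),0,np.arange(-1.7,1.71,.04));sB=fit((.5267,-.1702),0,np.arange(-1.7,1.71,.04))
print("sA",sA);print("sB",sB)
for c in((.5604,.1318),(.5528,.0865)): print("bay",fit(c,.012,np.arange(-.4,.2,.03)))
best=[]
m=np.array([.5566,.1092])
for th in np.arange(-.25,-.05,.01):
    for dx in np.arange(-.006,.007,.002):
        for dy in np.arange(-.006,.007,.002):
            e=np.array([np.cos(th),np.sin(th)]); c=m+.006*e+[dx,dy]
            r=rect(c,th,.043,.103,0.0)
            s=sum(seg(p,g,r[i],r[(i+1)%4]) for p,g in zip(ps,G) for i in range(4)); best.append((s,th,*c))
best.sort(reverse=True);print("rack",np.round(best[:5],3).tolist())
out=[]
for p,crop in((ps[0],(225,150,355,300)),(ps[1],(225,150,335,250)),(ps[1],(350,150,460,290))):
    a,b,c,d=crop;k=3
    im=cv2.resize(cv2.cvtColor(p["color"],cv2.COLOR_RGB2BGR)[b:d,a:c],None,fx=k,fy=k,interpolation=cv2.INTER_CUBIC)
    r=best[0]
    for R in [rect(r[2:],r[1],.043,.103,0),rect(sA[0][2:],sA[0][1],.022,.015,.08),rect(sB[0][2:],sB[0][1],.022,.015,.08)]:
        cv2.polylines(im,[np.array([((proj(p,X)+.5-[a,b])*k) for X in R]).astype(int)],True,(0,255,0),1)
    out.append(cv2.copyMakeBorder(im,0,450-im.shape[0] if im.shape[0]<450 else 0,0,0,cv2.BORDER_CONSTANT)[:450])
cv2.imwrite("pics/fit.png",cv2.resize(np.hstack(out),None,fx=.76,fy=.76))
E
python3 fit.py
```

```text
sA [[2101.967, 1.7, 0.411, -0.273], [2083.233, 1.7, 0.411, -0.274], [2071.729, 1.66, 0.411, -0.273], [2063.449, 1.66, 0.411, -0.274]]
sB [[2067.536, 1.66, 0.523, -0.161], [2063.608, 1.7, 0.523, -0.161], [2053.954, 1.3, 0.525, -0.161], [2053.604, 1.34, 0.525, -0.161]]
bay [[2657.497, -0.13, 0.567, 0.13], [2646.375, -0.1, 0.567, 0.13], [2625.655, -0.13, 0.568, 0.13], [2622.526, -0.16, 0.567, 0.13]]
bay [[2550.282, -0.13, 0.56, 0.085], [2530.645, -0.13, 0.561, 0.085], [2511.028, -0.16, 0.558, 0.086], [2510.614, -0.1, 0.56, 0.085]]
rack [[6465.142, -0.16, 0.557, 0.112], [6455.832, -0.17, 0.557, 0.112], [6450.088, -0.16, 0.557, 0.11], [6431.003, -0.17, 0.557, 0.11], [6298.785, -0.15, 0.557, 0.11]]
```

View pics/fit.png

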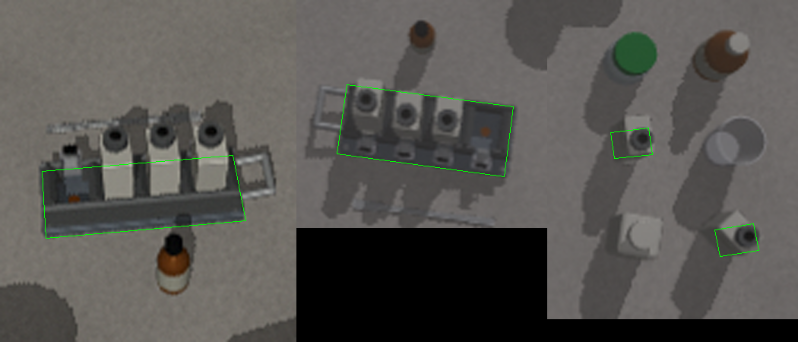

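Call:
drive_tool(series=[{"linear": [25,42,0],"turn": 0.0623,"gripper": -1},{"linear": [25,42,0],"turn": 0.0623,"gripper": -1},{"linear": [25,42,0],"turn": 0.0623,"gripper": -1},{"linear": [25,42,0],"turn": 0.0623,"gripper": -1},{"linear": [25,42,0],"turn": 0.0623,"gripper": -1},{"linear": [25,42,0],"turn": 0.0623,"gripper": -1},{"linear": [25,42,0],"turn": 0.0623,"gripper": -1},{"linear": [25,42,0],"turn": 0.0623,"gripper": -1},{"linear": [25,42,0],"turn": 0.0623,"gripper": -1},{"linear": [17.5,46.5,0],"turn": 0.0623,"gripper": -1},{"linear": [17.5,46.5,0],"turn": 0.0623,"gripper": -1},{"linear": [17.5,46.5,0],"turn": 0.0623,"gripper": -1},{"linear": [17.5,46.5,0],"turn": 0.0623,"gripper": -1},{"linear": [17.5,46.5,0],"turn": 0.0623,"gripper": -1},{"linear": [17.5,46.5,0],"turn": 0.0623,"gripper": -1},{"linear": [17.5,46.5,0],"turn": 0.0623,"gripper": -1},{"linear": [17.5,46.5,0],"turn": 0.0623,"gripper": -1},{"linear": [17.5,46.5,0],"turn": 0.0623,"gripper": -1},{"linear": [0,0,0],"turn": 0,"gripper": -1}])

```text
time: 3.9
eef_pos: [0.5743, 0.1836, 0.4049]
tool_rot: [-0.002, 0.755, 0.656, 0.003]
ft_force: [-0.8, 0.2, 0.0]
grip_width: 0.085
```

Call:
drive_tool(series=[{"linear": [0,0,-40],"gripper": -1,"turn": 0},{"linear": [0,0,-40],"gripper": -1,"turn": 0},{"linear": [0,0,-20],"gripper": -1,"turn": 0},{"linear": [0,0,0],"gripper": -1,"turn": 0},{"linear": [0,0,0],"gripper": -1,"turn": 0}])

```text
time: 4.4
eef_pos: [0.5741, 0.1751, 0.3052]
tool_rot: [0.0, 0.758, 0.652, 0.0]
ft_force: [0.9, 0.1, 0.0]
grip_width: 0.0852
```

Call:
drive_tool(series=[{"linear": [-2,2,0],"gripper": 1,"turn": 0},{"linear": [0,0,0],"gripper": 1,"turn": 0},{"linear": [0,0,0],"gripper": 1,"turn": 0},{"linear": [0,0,0],"gripper": 1,"turn": 0},{"linear": [0,0,0],"gripper": 1,"turn": 0},{"linear": [0,0,-15],"gripper": 1,"turn": 0},{"linear": [0,0,-5],"gripper": 1,"turn": 0},{"linear": [0,0,-3],"gripper": 1,"turn": 0},{"linear": [0,0,0],"gripper": 1,"turn": 0}])

```text
time: 5.3
eef_pos: [0.5712, 0.1781, 0.2829]
tool_rot: [-0.001, 0.758, 0.652, -0.0]
ft_force: [-4.6, -0.4, 9.7]
grip_width: 0.0
```

Call:
drive_tool(series=[{"linear": [0,0,-1],"gripper": 1,"turn": 0},{"linear": [0,0,-1],"gripper": 1,"turn": 0},{"linear": [0,0,-1],"gripper": 1,"turn": 0},{"linear": [0,0,-1],"gripper": 1,"turn": 0},{"linear": [0,0,0],"gripper": 1,"turn": 0}])

```text
time: 5.8
eef_pos: [0.5708, 0.1792, 0.2809]
tool_rot: [-0.001, 0.758, 0.652, 0.0]
ft_force: [-8.1, 1.0, 22.4]
grip_width: 0.0001
```

Call:
drive_tool(series=[{"linear": [0,0,-1],"gripper": 1,"turn": 0},{"linear": [0,0,-1],"gripper": 1,"turn": 0},{"linear": [0,0,-1],"gripper": 1,"turn": 0},{"linear": [0,0,0],"gripper": 1,"turn": 0}])

```text
time: 6.2
eef_pos: [0.5705, 0.1795, 0.2802]
tool_rot: [-0.001, 0.758, 0.652, 0.0]
ft_force: [-13.6, -1.1, 40.3]
grip_width: 0.0004
```

Call:
drive_tool(series=[{"linear": [-2,0,2],"gripper": 1,"turn": 0},{"linear": [-2,0,0],"gripper": 1,"turn": 0},{"linear": [-2,0,0],"gripper": 1,"turn": 0},{"linear": [0,0,0],"gripper": 1,"turn": 0}])

```text
time: 6.6
eef_pos: [0.5651, 0.1781, 0.2787]
tool_rot: [-0.0, 0.758, 0.652, -0.0]
ft_force: [-5.7, 0.1, 15.5]
grip_width: 0.0004
```

Call:
drive_tool(series=[{"linear": [0,0,-1],"gripper": 1,"turn": 0},{"linear": [0,0,-1],"gripper": 1,"turn": 0},{"linear": [0,0,-1],"gripper": 1,"turn": 0},{"linear": [0,0,0],"gripper": 1,"turn": 0}])

```text
time: 7.0
eef_pos: [0.5643, 0.179, 0.2781]
tool_rot: [-0.001, 0.758, 0.652, -0.0]
ft_force: [-12.9, -0.8, 34.8]
grip_width: -0.0001
```

Run:
```python
from h import *
p=get_image("scene"); save(p,"p1.png",(230,140,350,260),4)
```

```text
(no output)
```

View pics/p1.png

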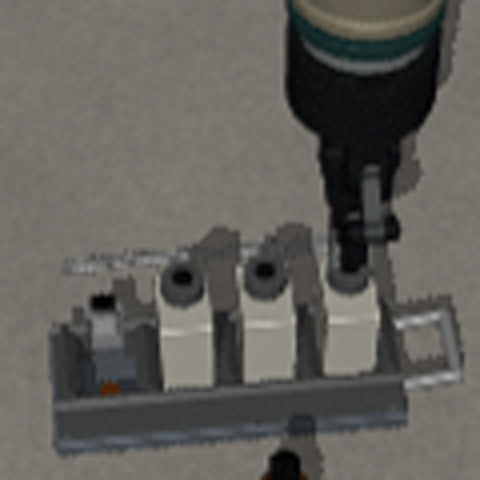

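Call:
drive_tool(series=[{"linear": [0,0,20],"gripper": 1,"turn": 0},{"linear": [4,0,20],"gripper": -1,"turn": 0},{"linear": [3,-1,0],"gripper": -1,"turn": 0},{"linear": [0,0,0],"gripper": -1,"turn": 0},{"linear": [0,0,0],"gripper": -1,"turn": 0},{"linear": [0,0,0],"gripper": -1,"turn": 0}])

```text
time: 7.65
eef_pos: [0.5724, 0.1761, 0.3126]
tool_rot: [-0.0, 0.758, 0.652, -0.001]
ft_force: [-0.5, 0.8, -0.4]
grip_width: 0.0722
```

Run:
```python
from h import *
ps=[get_image("scene"),get_image("top")]
a=holes(ps[0],[(317.2,208)],5)[0];print(a)
ims=[]
for p,(u,v) in((ps[0],(300,205)),(ps[1],(270,200))):
    im=cv2.cvtColor(p["color"],cv2.COLOR_RGB2BGR); ims.append(cv2.resize(im[v-45:v+45,u-45:u+45],(400,400),interpolation=cv2.INTER_CUBIC))
cv2.imwrite("pics/p2.png",np.hstack(ims))
# expected pixels: home cap hole at (.568,.177,.103)
print(proj(ps[0],np.array([.5672,.1770,.1033])),proj(ps[0],np.array([.5762,.176,.1082])), status.state()["grip_width"])
```

```text
(np.float64(321.2316384180791), np.float64(204.24293785310735))
[315.85333289 205.40940091] [316.71500984 207.10923969] 0.08443565957143781
```

View pics/p2.png

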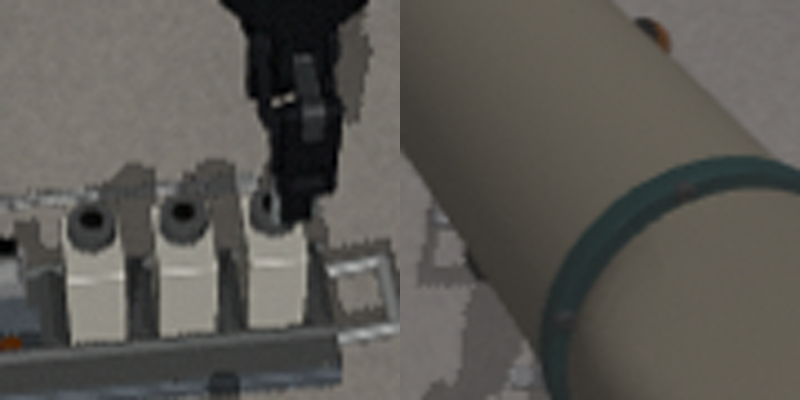

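Call:
drive_tool(series=[{"linear": [0,0,-35],"gripper": -1,"turn": 0},{"linear": [0,0,-35],"gripper": -1,"turn": 0},{"linear": [0,0,-16],"gripper": -1,"turn": 0},{"linear": [0,0,0],"gripper": 1,"turn": 0},{"linear": [0,0,0],"gripper": 1,"turn": 0},{"linear": [0,0,0],"gripper": 1,"turn": 0},{"linear": [0,0,0],"gripper": 1,"turn": 0},{"linear": [0,0,0],"gripper": 1,"turn": 0}])

```text
time: 8.55
eef_pos: [0.5733, 0.1765, 0.229]
tool_rot: [0.0, 0.758, 0.652, 0.001]
ft_force: [-0.4, -0.7, 3.6]
grip_width: 0.0433
```

Call:
drive_tool(series=[{"linear": [0,0,1],"gripper": 1,"turn": 0},{"linear": [0,0,1],"gripper": 1,"turn": 0},{"linear": [0,0,1],"gripper": 1,"turn": 0},{"linear": [0,0,0],"gripper": 1,"turn": 0},{"linear": [0,0,0],"gripper": 1,"turn": 0}])

```text
time: 9.05
eef_pos: [0.5728, 0.1763, 0.2303]
tool_rot: [-0.0, 0.758, 0.652, -0.0]
ft_force: [1.2, 1.1, -7.7]
grip_width: 0.0433
```

Call:
drive_tool(series=[{"linear": [0,0,1],"gripper": 1,"turn": 0},{"linear": [0,0,1],"gripper": 1,"turn": 0},{"linear": [0,0,0],"gripper": 1,"turn": 0},{"linear": [0,0,0],"gripper": 1,"turn": 0}])

```text
time: 9.45
eef_pos: [0.5728, 0.1762, 0.2309]
tool_rot: [-0.0, 0.758, 0.652, -0.0]
ft_force: [4.7, 2.7, -25.1]
grip_width: 0.0435
```

Call:
drive_tool(series=[{"linear": [0,0,-5],"gripper": 1,"turn": 0},{"linear": [0,0,0],"gripper": -1,"turn": 0},{"linear": [0,0,0],"gripper": -1,"turn": 0},{"linear": [0,0,5],"gripper": -1,"turn": 0},{"linear": [0,0,5],"gripper": -1,"turn": 0},{"linear": [0,0,0],"gripper": -1,"turn": 0},{"linear": [-3.5,-23,0],"gripper": -1,"turn": 0},{"linear": [-3.5,-22.5,0],"gripper": -1,"turn": 0},{"linear": [0,0,-10],"gripper": -1,"turn": 0},{"linear": [0,0,0],"gripper": 1,"turn": 0},{"linear": [0,0,0],"gripper": 1,"turn": 0},{"linear": [0,0,0],"gripper": 1,"turn": 0},{"linear": [0,0,0],"gripper": 1,"turn": 0},{"linear": [0,0,0],"gripper": 1,"turn": 0}])

```text
time: 10.85
eef_pos: [0.566, 0.1319, 0.2281]
tool_rot: [-0.0, 0.758, 0.652, 0.001]
ft_force: [-0.2, 2.1, 2.2]
grip_width: 0.0432
```

Call:
drive_tool(series=[{"linear": [0,0,1],"gripper": 1,"turn": 0},{"linear": [0,0,1],"gripper": 1,"turn": 0},{"linear": [0,0,1],"gripper": 1,"turn": 0},{"linear": [0,0,1],"gripper": 1,"turn": 0},{"linear": [0,0,0.5],"gripper": 1,"turn": 0},{"linear": [0,0,0],"gripper": 1,"turn": 0},{"linear": [0,0,0],"gripper": 1,"turn": 0}])

```text
time: 11.55
eef_pos: [0.5656, 0.131, 0.2301]
tool_rot: [-0.001, 0.758, 0.652, -0.0]
ft_force: [4.5, 4.2, -24.7]
grip_width: 0.0435
```

Bay 2 holds. Next is bay 3.

Call:
drive_tool(series=[{"linear": [0,0,-4.5],"gripper": 1,"turn": 0},{"linear": [0,0,0],"gripper": -1,"turn": 0},{"linear": [0,0,0],"gripper": -1,"turn": 0},{"linear": [0,0,5],"gripper": -1,"turn": 0},{"linear": [0,0,5],"gripper": -1,"turn": 0},{"linear": [0,0,0],"gripper": -1,"turn": 0},{"linear": [-3.5,-23,0],"gripper": -1,"turn": 0},{"linear": [-3.5,-22.5,0],"gripper": -1,"turn": 0},{"linear": [0,0,-10],"gripper": -1,"turn": 0},{"linear": [0,0,0],"gripper": 1,"turn": 0},{"linear": [0,0,0],"gripper": 1,"turn": 0},{"linear": [0,0,0],"gripper": 1,"turn": 0},{"linear": [0,0,0],"gripper": 1,"turn": 0},{"linear": [0,0,0],"gripper": 1,"turn": 0}])

```text
time: 12.95
eef_pos: [0.559, 0.0864, 0.228]
tool_rot: [-0.0, 0.758, 0.652, 0.001]
ft_force: [-0.2, 1.8, 1.0]
grip_width: 0.0436
```

Call:
drive_tool(series=[{"linear": [0,0,1],"gripper": 1,"turn": 0},{"linear": [0,0,1],"gripper": 1,"turn": 0},{"linear": [0,0,1],"gripper": 1,"turn": 0},{"linear": [0,0,1],"gripper": 1,"turn": 0},{"linear": [0,0,0.5],"gripper": 1,"turn": 0},{"linear": [0,0,0],"gripper": 1,"turn": 0},{"linear": [0,0,0],"gripper": 1,"turn": 0}])

```text
time: 13.65
eef_pos: [0.5587, 0.0855, 0.2301]
tool_rot: [-0.001, 0.758, 0.652, -0.0]
ft_force: [3.8, 2.7, -26.5]
grip_width: 0.0435
```

Call:
drive_tool(series=[{"linear": [0,0,-4.5],"gripper": 1,"turn": 0},{"linear": [0,0,0],"gripper": -1,"turn": 0},{"linear": [0,0,0],"gripper": -1,"turn": 0},{"linear": [0,0,5],"gripper": -1,"turn": 0},{"linear": [0,0,20],"gripper": -1,"turn": 0},{"linear": [0,0,40],"gripper": -1,"turn": 0},{"linear": [0,0,40],"gripper": -1,"turn": 0}])

```text
time: 14.35
eef_pos: [0.5585, 0.0849, 0.3341]
tool_rot: [-0.0, 0.758, 0.652, -0.001]
ft_force: [1.1, -0.2, 0.6]
grip_width: 0.0854
```

```bash
sed -i '/^sA=/,$d' fit.py
python3 - <<'E'
from fit import *
f=fit((.5267,-.1702),0,np.arange(-.5,.51,.03)); print(f)
f2=fit((.4147,-.2815),0,np.arange(0.2,1.2,.05)); print(f2)
out=[]
for p,(a,b,c,d) in((ps[1],(360,190,410,235)),(ps[0],(140,200,190,265))):
    k=8
    im=cv2.resize(cv2.cvtColor(p["color"],cv2.COLOR_RGB2BGR)[b:d,a:c],None,fx=k,fy=k,interpolation=cv2.INTER_CUBIC)
    for z in (0,.08):
        R=rect(f[0][2:],f[0][1],.022,.015,z); cv2.polylines(im,[np.array([((proj(p,X)+.5-[a,b])*k) for X in R]).astype(int)],True,(0,255,0),1)
    out.append(cv2.copyMakeBorder(im,0,520-im.shape[0],0,0,cv2.BORDER_CONSTANT))
cv2.imwrite("pics/sb.png",np.hstack(out))
for p in ps: print([np.round(at(p,px(d["xy"]),0),3) for d in mark_of(p,"spare_b")[:3]])
E
```

```text
[[2166.637, -0.17, 0.53, -0.168], [2153.093, -0.14, 0.53, -0.168], [2122.647, -0.2, 0.53, -0.168], [2106.516, -0.17, 0.531, -0.168]]
[[2033.619, 0.75, 0.417, -0.274], [2033.434, 0.8, 0.417, -0.275], [2031.682, 0.8, 0.417, -0.274], [2026.261, 0.85, 0.417, -0.274]]
[array([ 0.538, -0.163,  0.   ]), array([ 0.426, -0.279,  0.   ])]
[array([ 0.534, -0.167,  0.   ]), array([ 0.406, -0.287,  0.   ])]
```

View pics/sb.png

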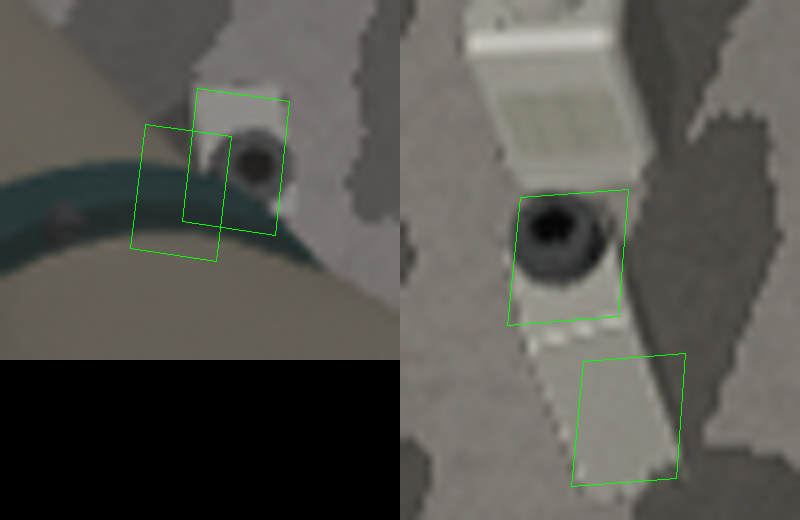

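Run:
```python
from h import *
s,t=get_image("scene"),get_image("top")
for p,a,b,z in((s,(155.1,242.6),(168.5,239.8),.08),(s,(162,260.7),(174.5,257.6),0),(t,(384.1,200.5),(394.3,200.1),.08),(t,(394.3,200.1),(395.8,206),.08)):
    A,B=at(p,a,z),at(p,b,z); d=B-A; m=(A+B)/2
    print(np.round(A,4)[:2],np.round(B,4)[:2],round(np.linalg.norm(d),4),np.arctan2(d[1],d[0]))
```

```text
[ 0.5569 -0.1824] [ 0.5571 -0.1535] 0.0289 1.5646619214959079
[ 0.5508 -0.1843] [ 0.5498 -0.1554] 0.0289 1.6044013790873324
[ 0.5542 -0.1566] [ 0.5546 -0.1831] 0.0265 -1.5558351882262496
[ 0.5546 -0.1831] [ 0.5391 -0.186 ] 0.0158 -2.953257722602685
```

Call:
drive_tool(series=[{"linear": [-4.4,-42.5,0],"gripper": -1,"turn": 0.03},{"linear": [-4.4,-42.5,0],"gripper": -1,"turn": 0.03},{"linear": [-4.4,-42.5,0],"gripper": -1,"turn": 0.03},{"linear": [-4.4,-42.5,0],"gripper": -1,"turn": 0.03},{"linear": [-4.4,-42.5,0],"gripper": -1,"turn": 0.03},{"linear": [-4.4,-42.5,0],"gripper": -1,"turn": 0.03},{"linear": [0,0,0],"gripper": -1,"turn": 0},{"linear": [0,0,-20],"gripper": -1,"turn": 0},{"linear": [0,0,0],"gripper": -1,"turn": 0}])

```text
time: 15.55
eef_pos: [0.531, -0.1696, 0.3098]
tool_rot: [-0.003, 0.697, 0.717, -0.002]
ft_force: [-0.1, 0.1, -0.4]
grip_width: 0.0856
```

Run:
```python
from h import *
ims=[]
for p,(u,v) in((get_image("scene"),(165,220)),(get_image("top"),(390,205))):
    im=cv2.cvtColor(p["color"],cv2.COLOR_RGB2BGR); ims.append(cv2.resize(im[v-50:v+50,u-50:u+50],(400,400),interpolation=cv2.INTER_CUBIC))
cv2.imwrite("pics/p3.png",np.hstack(ims))
```

View pics/p3.png

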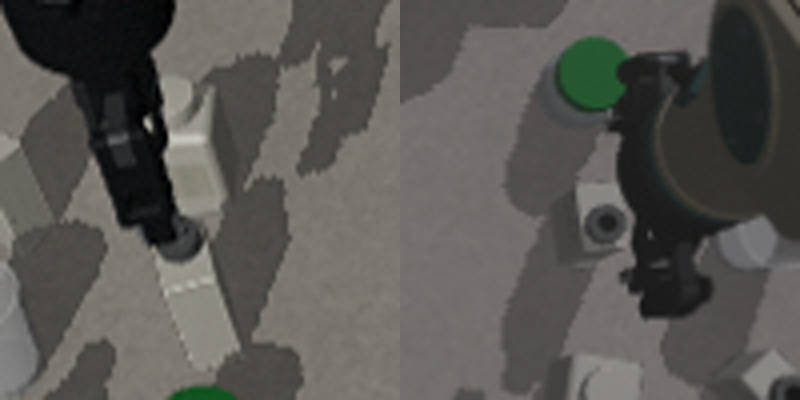

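Call:
drive_tool(series=[{"linear": [0,0,-35],"gripper": -1,"turn": 0},{"linear": [0,0,-35],"gripper": -1,"turn": 0},{"linear": [0,0,-27],"gripper": -1,"turn": 0},{"linear": [0,0,0],"gripper": 1,"turn": 0},{"linear": [0,0,0],"gripper": 1,"turn": 0},{"linear": [0,0,0],"gripper": 1,"turn": 0},{"linear": [0,0,0],"gripper": 1,"turn": 0},{"linear": [0,0,0],"gripper": 1,"turn": 0}])

```text
time: 16.45
eef_pos: [0.5333, -0.1697, 0.2175]
tool_rot: [0.001, 0.697, 0.717, 0.001]
ft_force: [-0.6, 0.2, 7.5]
grip_width: 0.0433
```

Call:
drive_tool(series=[{"linear": [0,0,30],"gripper": 1,"turn": 0},{"linear": [0,0,45],"gripper": 1,"turn": 0},{"linear": [3.7,42,0],"gripper": 1,"turn": -0.0356},{"linear": [3.7,42,0],"gripper": 1,"turn": -0.0356},{"linear": [3.7,42,0],"gripper": 1,"turn": -0.0356},{"linear": [3.7,42,0],"gripper": 1,"turn": -0.0356},{"linear": [3.7,42,0],"gripper": 1,"turn": -0.0356},{"linear": [0,0,0],"gripper": 1,"turn": 0},{"linear": [0,0,0],"gripper": 1,"turn": 0},{"linear": [0,0,0],"gripper": 1,"turn": 0}])

```text
time: 17.45
eef_pos: [0.5508, 0.039, 0.2909]
tool_rot: [0.0, 0.758, 0.652, -0.001]
ft_force: [-0.7, -0.2, -1.7]
grip_width: 0.0433
```

Run:
```python
from h import *
p=get_image("scene"); save(p,"p4.png",(230,140,330,240),5)
st=status.state();print(st["eef_pos"],st["tool_rot"])
# expected back-face edges if centred in gripper
z=st["eef_pos"][2]-.2175; c=np.array([*st["eef_pos"][:2],0]); e=np.array([np.cos(-.15),np.sin(-.15),0]);f=np.array([-e[1],e[0],0])
for b in(-1,1):
    for h in(0,.08): print(b,h,(proj(p,c+.022*e+b*.015*f+[0,0,z+h])+.5-[230,140])*5)
```

```text
[0.55083924 0.03857885 0.29077675] [ 3.37985045e-04  7.58371701e-01  6.51822074e-01 -4.82659901e-04]
-1 0 [ 94.04875325 449.78286002]
-1 0.08 [ 80.04484087 335.02035029]
1 0 [161.32875265 443.48209936]
1 0.08 [151.68425912 328.50851837]
```

View pics/p4.png

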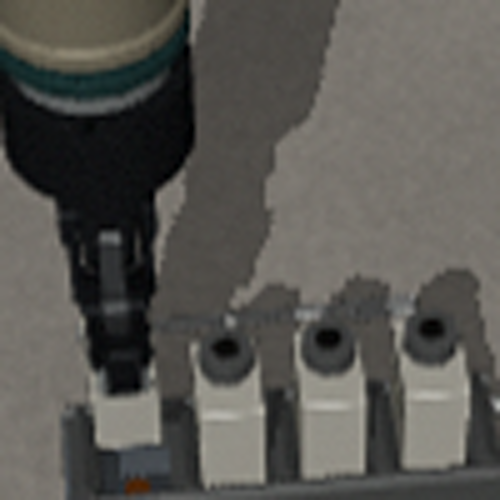

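Call:
drive_tool(series=[{"linear": [1,0,-15],"gripper": 1,"turn": 0},{"linear": [0,0,-10],"gripper": 1,"turn": 0},{"linear": [0,0,-8],"gripper": 1,"turn": 0},{"linear": [0,0,-8],"gripper": 1,"turn": 0},{"linear": [0,0,0],"gripper": 1,"turn": 0}])

```text
time: 18.0
eef_pos: [0.5514, 0.0399, 0.2485]
tool_rot: [-0.001, 0.758, 0.653, -0.001]
ft_force: [0.1, 0.9, -2.1]
grip_width: 0.0435
```

Call:
drive_tool(series=[{"linear": [0,0,-4],"gripper": 1,"turn": 0},{"linear": [0,0,-4],"gripper": 1,"turn": 0},{"linear": [0,0,-4],"gripper": 1,"turn": 0},{"linear": [0,0,-3],"gripper": 1,"turn": 0},{"linear": [0,0,-2],"gripper": 1,"turn": 0},{"linear": [0,0,-2],"gripper": 1,"turn": 0},{"linear": [0,0,0],"gripper": 1,"turn": 0}])

```text
time: 18.7
eef_pos: [0.5518, 0.0403, 0.2302]
tool_rot: [-0.0, 0.758, 0.653, -0.0]
ft_force: [-1.4, 0.5, -2.2]
grip_width: 0.0432
```

Call:
drive_tool(series=[{"linear": [0,0,-1],"gripper": 1,"turn": 0},{"linear": [0,0,-1],"gripper": 1,"turn": 0},{"linear": [0,0,-1],"gripper": 1,"turn": 0},{"linear": [0,0,0],"gripper": 1,"turn": 0}])

```text
time: 19.1
eef_pos: [0.5517, 0.0405, 0.2296]
tool_rot: [0.0, 0.758, 0.653, -0.0]
ft_force: [-6.9, -0.3, 17.8]
grip_width: 0.0432
```

Call:
drive_tool(series=[{"linear": [0,0,1],"gripper": 1,"turn": 0},{"linear": [0,0,1],"gripper": 1,"turn": 0},{"linear": [0,0,1],"gripper": 1,"turn": 0},{"linear": [0,0,1],"gripper": 1,"turn": 0},{"linear": [0,0,1],"gripper": 1,"turn": 0},{"linear": [0,0,0],"gripper": 1,"turn": 0},{"linear": [0,0,0],"gripper": 1,"turn": 0}])

```text
time: 19.8
eef_pos: [0.5518, 0.0401, 0.2315]
tool_rot: [-0.0, 0.758, 0.653, -0.0]
ft_force: [1.5, -0.0, -21.5]
grip_width: 0.0432
```

Call:
drive_tool(series=[{"linear": [0,0,-4],"gripper": 1,"turn": 0},{"linear": [0,0,0],"gripper": 1,"turn": 0},{"linear": [0,0,0],"gripper": -1,"turn": 0},{"linear": [0,0,0],"gripper": -1,"turn": 0},{"linear": [0,0,0],"gripper": -1,"turn": 0},{"linear": [0,0,10],"gripper": -1,"turn": 0},{"linear": [0,0,30],"gripper": -1,"turn": 0},{"linear": [0,0,50],"gripper": -1,"turn": 0},{"linear": [0,0,50],"gripper": -1,"turn": 0},{"linear": [-10,-48,0],"gripper": -1,"turn": 0},{"linear": [-10,-48,0],"gripper": -1,"turn": 0},{"linear": [-10,-48,0],"gripper": -1,"turn": 0},{"linear": [-10,-48,0],"gripper": -1,"turn": 0},{"linear": [-10,-48,0],"gripper": -1,"turn": 0},{"linear": [-10,-48,0],"gripper": -1,"turn": 0},{"linear": [-10,-48,0],"gripper": -1,"turn": 0},{"linear": [0,0,0],"gripper": -1,"turn": 0},{"linear": [0,0,0],"gripper": -1,"turn": 0}])

```text
time: 21.6
eef_pos: [0.4812, -0.2972, 0.3692]
tool_rot: [0.0, 0.759, 0.651, 0.0]
ft_force: [0.8, 0.0, 0.3]
grip_width: 0.0853
```

Run:
```python
from h import *
ps=[get_image("scene"),get_image("top")]
e=np.array([.989,-.149]);ey=np.array([.149,.989]);b3=np.array([.5528,.0865])
cs=[np.r_[b3+ey*.046*k,.1033] for k in(2,1,0,-1)]
s=holes(ps[0],[proj(ps[0],c) for c in cs],4);t=holes(ps[1],[proj(ps[1],c) for c in cs],4)
for a,b,c in zip(s,t,cs):
    X,er=tri(ps,[a,b]); print(np.round(X,4),np.round(er,4),"vs",np.round(c,4))
for n,th in(("scene",0),("top",1)):
    print(n,[(k,[np.round(at(ps[th],px(d["xy"]),0)[:2],3).tolist() for d in mark_of(ps[th],k)[:1]]) for k in "dropper_bottle spatula sample_jar square_bottle spare_a".split()])
A=[]
for p,(u,v) in((ps[0],(220,220)),(ps[1],(340,220))):
    im=cv2.cvtColor(p["color"],cv2.COLOR_RGB2BGR); A.append(cv2.resize(im[v-110:v+110,u-140:u+130],(400,326),interpolation=cv2.INTER_CUBIC))
cv2.imwrite("pics/p5.png",np.hstack(A))
```

```text
[0.5668 0.1762 0.104 ] [0.0007 0.0007] vs [0.5665 0.1775 0.1033]
[0.5601 0.1307 0.104 ] [0.0008 0.0008] vs [0.5597 0.132  0.1033]
[0.5533 0.0854 0.1037] [0.0009 0.0009] vs [0.5528 0.0865 0.1033]
[0.5459 0.041  0.1035] [0.0008 0.0008] vs [0.5459 0.041  0.1033]
scene [('dropper_bottle', [[0.658, 0.115]]), ('spatula', [[0.457, 0.118]]), ('sample_jar', [[0.628, -0.176]]), ('square_bottle', [[0.413, -0.165]]), ('spare_a', [[0.549, 0.047]])]
top [('dropper_bottle', [[0.675, 0.111]]), ('spatula', [[0.458, 0.12]]), ('sample_jar', [[0.63, -0.178]]), ('square_bottle', [[0.419, -0.168]]), ('spare_a', [[0.557, 0.042]])]
```

View pics/p5.png

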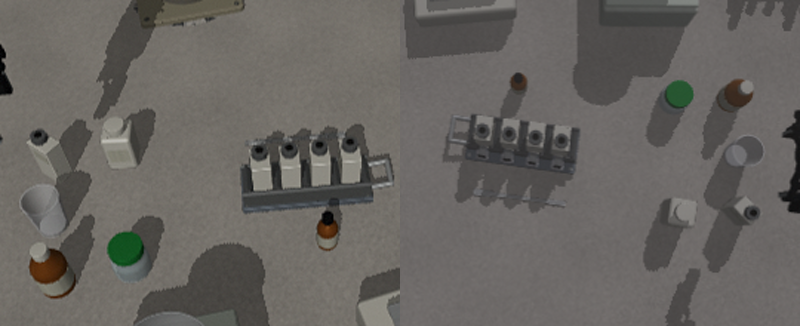

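```bash
python3 -c "
from rig import sign_off; print(sign_off())"
```

```text
the job is handed in; nothing more can be done
None
```

The rack is ready: all four cartridges are latched home and let go, and the job was handed in at about 22 s of the 61 s allowed.

- **Bay 1:** its cartridge was perched on the catch. I pressed it home and it held a tug of about 25 N. The first push stalled at about 40 N, more than the stated 25 N. It went home after I let the fingertips move forward with the cap.
- **Bays 2 and 3:** both were already latched and held tugs of about 25 N and 26 N.
- **Bay 4:** it was empty. I put in the spare that stood between the square bottle and the jar and pressed it down. It held a tug of about 21 N.

**Last checks:** after I backed the gripper away, the four caps lay in one line, 45 to 46 mm apart, at 103.5 to 104.0 mm height (104 mm expected when home).

The last picture shows the other spare and all the bystanders in view standing in their places. The wash bottle was outside that crop, but the arm never went near it.

One thing disagreed: the network's top mark for "spare_a" in the last pictures fell on the bay 4 cartridge, so I judged the leftover spare from the picture alone. The networks' positions for the bystanders I re-checked (dropper bottle, spatula, jar and square bottle) matched the first ones to within about 1 cm.

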